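Weigh the pair of cucumbers

ROBOT

A 6-joint arm with a two-finger parallel gripper is mounted at the origin on the work surface. World frame = base frame: x ahead of the robot, y to its left, z up, the work surface at z = 0. Lengths are in m, angles in rad, forces in N, time in s.
With the tool pointing down it reaches from about 0.35 to 0.775 m from the base axis. Payload 5.5 kg.
Tool frame: the origin (TCP) lies at the very end of the fingers, on their centre line; the grasp point (between the pads) lies env.hold_point_z behind it (env.hold_point_z is the distance from the TCP to the grasp point, in m); z points along the fingers, y is the line along which they close (so a half turn about z gives the same grasp; the last joint's range is limited). The gripper opens to 85 mm and grips with 20 to 120 N. Pads are 22 mm wide; open, the fingers measure 114 mm over their backs; the gripper's body (76 mm by 85 mm) begins 54 mm behind the grasp point. The pads swing forward as they close: fully open they stand 13 mm farther back than shut.
Start: joints at [1.11, 0.313, 0.046, 1.304, 0, 1.431], TCP at [0.181, 0.546, 0.231] pointing down, gripper open.
Joint ranges: [-2.76, 2.76], [-0.86, 1.69], [-1.03, 1.26], [-2.2, 2.34], [-1.47, 1.5], [-3.14, 3.14]. Speed limits (rad/s): [2.57, 2.57, 3.14, 3.14, 3.14, 3.14].

INTERFACE

Orientations are given as a unit quaternion [w, x, y, z].
In Python, from workcell import env gives the robot as it stands.
- The arm moves only by the tool carry_out, never from a script. Its argument "steps" is a list of rows, each a list of 3 entries, a list of its own where there are three numbers: the turn, a rotation vector about the tool's x, y, z in degrees, then the shift along the tool's x, y, z in cm, then the closure in counts, from 0 (fully open) to 255 (shut). A call has exactly 8 rows; each row is the pose to reach, as a shift and turn from the pose commanded when the call began, along the tool's axes at that moment; what a row does not reach only later rows make up. A row lasts 1/8 s, in which the tool goes at most 62.5 mm and 10.7 degrees, less where a joint would pass 70% of its speed; a pose out of reach is approached as far as the arm can. A call with a gripper value outside its range is refused whole. The fingers move at their own pace and stop on an object; "force" is the grip in N (left out, the last holds). Time passes only in rows, so rows that repeat a pose let the fingers close, or fill a call up. It gives the time, the measured TCP pose, the force, the opening and the grip force at its end, in the units of the state.
- env.get_state(): the state, without advancing time (a new reading comes with each control period).
- env.read_camera(name): name is "scene" or "top" or "wrist"; returns (picture, depth): 480x640x3 uint8, red, green, blue; 480x640 float32, m along the optical axis (not along the pixel's ray), 0 where there is no reading.
- env.get_calibration(name): a dict with "fx", "fy", "cx", "cy" (pixels), "origin" and "orientation" of the camera in the world. Camera axes: x right, y up, looking along -z (the intrinsics and any distortion apply to the point x, -y, -z); pixel columns grow to the right and rows downward; lengths in m; the calibration is good to about 2 mm. A picture is of the moment at which its call begins: read the wrist's pose just before it. get_calibration takes no time and is no camera call; for the wrist camera it gives the pose at the moment of the call.
- env.hand_in(): hands the job in; it is judged then, once.
The state is a dict: "clock": time; "joint_pos": joint angles; "qvel": joint speeds; "tau": joint torques, N m; "tcp_pos": TCP position; "orientation": TCP orientation; "wrist_force": force on the tool from outside, world axes, zero at the start; "ft_torque": the same for the moment, N m; "finger_gap": finger opening in m; "grip_force": force on a finger pad.
Only numpy, scipy, OpenCV 4.12 (cv2) and the standard library are available. Lean on these libraries where they do the work, as an engineer would, in place of code of your own. Each camera call takes 0.05 s, during which the arm holds its last target. There are 200 camera calls.

TASK

Weigh the two cucumbers as a pair: take both together in one grip from under the lamp bar of the sloped display tray, lay them gently, flat and side by side on the scale's steel platter without dropping them, and let go. With both lying there, press the green print key all the way down and let it come back up. Leave the red key, the aubergine and the label roll alone.

Things in the scene. Friction and masses are not known exactly. Their poses are not given: they have to be found in the camera images.
- cucumber_a_center (a point): One of two dark green cucumbers, a rigid round bar 30 mm thick, 150 mm long, about 100 g. The point is its centre, on its axis; x runs along it. The pair starts in one bay of the display tray, parallel with a 1 mm gap (61 mm over both), lying straight down the slope, lower ends at the front lip; x then points up the slope, 30 degrees above level, y across the pair and z square to the tray floor.
- cucumber_b_center (a point): The other cucumber, same shape and size; the point is its centre, its x axis runs along its length. It lies on the tray's +y side of the first.
- display: Sloped produce display, fixed: black tray on a grey stand. Origin on the counter under the tray's middle; x to its high back, z up. Floor sloping 30 degrees, low towards the robot (-x), 240 mm long, 310 mm wide, middle 125 mm up. Walls and lip 28 mm high; a 14 mm rib at y = 0 leaves two bays 150 mm wide (y = +-78 mm): cucumbers in one, aubergine in the other, either way round.
- lamp_bar (a point): Middle of the lamp bar over the tray, fixed: 28 mm (x) by 14 mm (z), 370 mm along the display's y, 290 mm up. It hangs over the cucumbers' middle (11 mm further back, 174 mm above their centres) and bars an upright tool; one tilted 30 degrees, square to the tray floor, from the robot's side passes under it. Thin arms run level to the rear from its ends (y = +-173 mm) to two rear posts.
- platter: The scale's steel platter, fixed, level, 250 mm (x) by 350 mm (y). Origin at the centre of its flat top, 110 mm above the counter, z up, x away from the console. A rim 6 mm high round the edge leaves 234 by 334 mm flat inside. The sloped console lies in front (-x), below platter height; a display mast 510 mm tall stands at x = 110, y = -205 mm, its head (390 mm up) reaching in to y = -160 mm.
- print_key (a joint): Travel of the green print key: 0 up, 0.005 m fully down; spring-loaded, about 1.5 N to start and 4.5 N at the bottom, comes back up by itself.
- print_key_top (a point): Middle of the top face of the green print key, a 30 mm square cap standing 9 mm proud of the sloped console (4 mm when fully down). z points out of the face: 20 degrees from vertical, leaning towards the robot (the platter's -x); the key moves along -z.
- clear_key (a joint): Travel of the red clear key, same make as the green one: 0 up, 0.005 m fully down. Not to be pressed.
- clear_key_top (a point): Middle of the top face of the red clear key, same size, 62 mm from the green key towards the platter's -y.
- aubergine_center (a point): A dark purple aubergine lying in the other bay of the tray, 136 mm long, 60 mm at the thickest; the point is its middle. To be left alone.
- label_roll_center (a point): Roll of white label paper standing on end on the counter, 72 mm in diameter and 45 mm high; the point is its centre. To be left alone.
Not all that is in view belongs to the job. What is shaped like the part that bears cucumber_b_center but purple or white is not meant.

How it is judged:
By the outcome, as a careful person would: the job done as asked, in the order asked, and still so for the second after the job is handed in, with the robot touching nothing.
It also fails if it takes over 56 s, if anything falls off the work surface, if the arm or the gripper's body presses on something with over 40 N, if the wrist force passes 120 N, or if a joint passes its speed limit or range.

## Working session

There is one attempt and no reset: what is moved stays moved. The work goes in short steps, Python scripts to look and compute and a tool call to move; the robot and the scene stay as the last step left them, time stands still between calls to the robot, and variables do not carry over. Pictures are saved under pics/ and viewed, at most 10 in all, crops included, and the job is handed in when it is done.

Besides the shell and the picture viewer there is one more tool, called after "Call:" as name([rows], argument=value, ...), one row to a line, values as JSON. carry_out: Moves the arm, as the interface text tells. Its arguments: {"type":"object","properties":{"steps":{"type":"array","items":{"type":"array"}},"force":{"type":"number"}},"required":["steps"]}

```bash
mkdir -p pics; ls; cat > h.py <<'E'
import numpy as np, cv2
from scipy.spatial.transform import Rotation as R
from workcell import env
def rot(q): return R.from_quat([q[1],q[2],q[3],q[0]])
def cloud(n):
    im,d=env.read_camera(n); c=env.get_calibration(n)
    v,u=np.mgrid[0:480,0:640]
    p=np.stack([(u-c["cx"])/c["fx"]*d,-(v-c["cy"])/c["fy"]*d,-d],-1)
    w=p@rot(c["orientation"]).as_matrix().T+np.array(c["origin"])
    w[d==0]=np.nan
    return im,w,d
E
python3 - <<'E'
from h import *
s=env.get_state(); print(s["tcp_pos"],s["orientation"],s["finger_gap"],env.hold_point_z,s["clock"])
out=[]
for n in("scene","top"):
    im,w,d=cloud(n); np.savez(""+n,im=im,w=w); out.append(im); print(env.get_calibration(n))
    cv2.imwrite(f"pics/{n}1.png",im[:,:,::-1])
E
```

```text
pics
[0.18108624 0.54520467 0.23042652] [-2.63652947e-04  1.59711532e-01  9.87163321e-01 -8.57397154e-04] 0.08523229035830733 0.0187 0.0
{'fx': 519.0953264174456, 'fy': 519.0953264174456, 'cx': 317.6567273822928, 'cy': 235.55878563400228, 'origin': array([ 1.28148928, -0.08437033,  0.78758462]), 'orientation': array([0.67930035, 0.34192076, 0.27884944, 0.58641642])}
{'fx': 479.381251500954, 'fy': 479.381251500954, 'cx': 322.3695943889821, 'cy': 230.26393447124465, 'origin': array([0.43558182, 0.02296444, 1.08898524]), 'orientation': array([-0.70045446, -0.02559009,  0.00711424,  0.7132027 ])}
```

View pics/scene1.png

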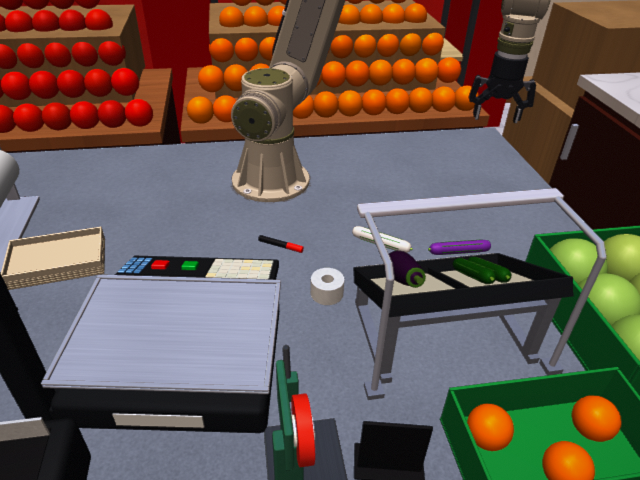

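View pics/top1.png

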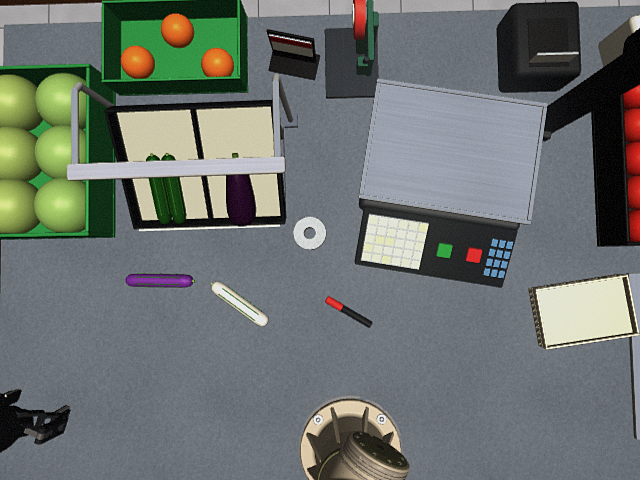

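The top view shows the two dark green cucumbers at about (158,190) and (173,190), under the lamp bar at about (175,168). Things they could be confused with: the purple bar at (160,281), the white bar at (240,303) and the aubergine at (240,197). I choose the dark green pair. The green key is at (444,250), the red key at (474,256) and the platter's middle at (453,150).

```bash
python3 - <<'E'
from h import *
z=np.load("top.npz"); im,w=z["im"],z["w"]
hsv=cv2.cvtColor(im,cv2.COLOR_RGB2HSV); H,S,V=hsv[...,0],hsv[...,1],hsv[...,2]
v,u=np.mgrid[0:480,0:640]
def box(a,b,c,d): return (u>=a)&(u<=b)&(v>=c)&(v<=d)
ok=np.isfinite(w[...,2])
g=box(140,195,150,228)&(H>35)&(H<85)&(S>90)&ok&(w[...,2]<.25)
fl=box(115,280,110,225)&(S<90)&(V>150)&ok&(w[...,2]<.215)
P=w[fl]; 
for _ in range(4):
    A=np.c_[P[:,:2],np.ones(len(P))]; c=np.linalg.lstsq(A,P[:,2],rcond=None)[0]; r=P[:,2]-A@c; P=P[abs(r)<max(.004,2*r.std())]
n=np.array([-c[0],-c[1],1]); n/=np.linalg.norm(n); print("floor n",n,"tilt",np.degrees(np.arccos(n[2])),"yaw",np.degrees(np.arctan2(-n[1],-n[0])),len(P),c)
G=w[g]; print("cuc",len(G),G.mean(0))
up=np.array([-n[0],-n[1],0]);up/=np.linalg.norm(up); ax=up-n*(up@n); ax/=np.linalg.norm(ax); yy=np.cross(n,ax)
o=np.array([0,0,c[2]])
q=np.c_[(G-o)@ax,(G-o)@yy,(G-o)@n]; print("along,across,height pct",np.percentile(q,[1,5,50,95,99],axis=0).round(4).tolist())
body=q[:,2]>.012; print("axis dir in plane:",end="")
qq=q[body]; vec=np.linalg.svd(qq[:,:2]-qq[:,:2].mean(0),full_matrices=False)[2][0]; print(np.degrees(np.arctan(vec[1]/vec[0])))
print("ax",ax,"yy",yy)
mid=o+ax*np.mean(np.percentile(q[:,0],[1,99]))+yy*np.mean(np.percentile(q[:,1],[1,99]))+n*.015; print("pair centre est",mid)
# lamp bar
L=w[box(75,280,155,182)&ok&(w[...,2]>.26)]; print("lamp",L.min(0),L.max(0),np.median(L,0))
# platter
Pm=box(360,546,80,222)&(S<60)&ok&(abs(w[...,2]-.112)<.012)
cnt=max(cv2.findContours(Pm.astype(np.uint8),0,2)[0],key=cv2.contourArea); rect=cv2.minAreaRect(w[...,:2][Pm].astype(np.float32)); print("platter",rect, np.median(w[Pm],0))
for nm,m in(("green",box(430,460,238,262)&(H>40)&(H<80)&(S>120)),("red",box(460,488,243,268)&((H<8)|(H>172))&(S>120))):
    m&=ok; K=w[m]; K=K[abs(K[:,2]-np.median(K[:,2]))<.012]; print(nm,len(K),(K.min(0)+K.max(0))/2,np.median(K,0))
for nm,b in(("roll",(293,327,216,250)),):
    m=box(*b)&(w[...,2]>.035)&ok; print(nm,np.median(w[m],0))
cv2.imwrite("pics/crop1.png",cv2.resize(im[95:235,105:290,::-1],None,fx=3,fy=3))
z=np.load("scene.npz"); im,w=z["im"],z["w"]
hsv=cv2.cvtColor(im,cv2.COLOR_RGB2HSV); H,S,V=hsv[...,0],hsv[...,1],hsv[...,2]
g=box(445,515,250,285)&(H>35)&(H<85)&(S>90)&np.isfinite(w[...,2]); G=w[g]; q=np.c_[(G-o)@ax,(G-o)@yy,(G-o)@n]; print("scene cuc",np.percentile(q,[1,5,50,95,99],axis=0).round(4).tolist())
E
```

```text
floor n [-0.49897639 -0.00619711  0.86659342] tilt 29.934845602658054 yaw 0.7115567343359758 9594 [ 0.57579065  0.00715112 -0.230699  ]
cuc 1477 [0.55562529 0.36465444 0.12030828]
along,across,height pct [[0.5962, 0.3307, 0.0117], [0.6055, 0.3317, 0.0157], [0.6584, 0.3608, 0.0257], [0.7418, 0.3846, 0.0302], [0.7453, 0.3891, 0.0314]]
axis dir in plane:0.01938769174874162
ax [0.8665266  0.01076195 0.49901487] yy [-0.01241869  0.99992289  0.        ]
pair centre est [0.56929474 0.36700134 0.11702921]
lamp [0.56535408 0.11172833 0.28613697] [0.60838201 0.46164535 0.3034998 ] [0.58100923 0.28499972 0.29750211]
platter ((0.6302746534347534, -0.2188461422920227), (0.35076767206192017, 0.2696444094181061), 80.14324951171875) [ 0.637905   -0.22232953  0.11123573]
green 202 [ 0.43650237 -0.20522132  0.08191147] [ 0.43652767 -0.20385658  0.08234885]
red 224 [ 0.42603914 -0.26559443  0.08113746] [ 0.42529337 -0.2644019   0.08193387]
roll [0.47910791 0.07867389 0.04582385]
scene cuc [[0.5954, 0.3308, 0.0015], [0.6144, 0.3317, 0.0049], [0.7061, 0.345, 0.0196], [0.7448, 0.3801, 0.0268], [0.7481, 0.4376, 0.0276]]
```

View pics/crop1.png

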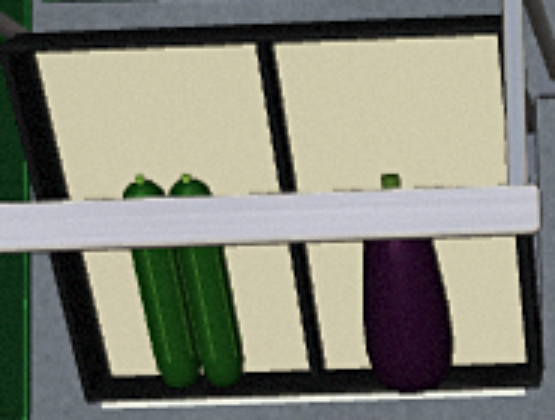

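The crop confirms the choice. The two green cucumbers lie side by side, at (150–185,180–385) and (190–240,180–385) in the crop, with clear floor on both sides. The aubergine is in the other bay at (405,310).

```bash
cat >> h.py <<'E'
o=np.array([0,0,-.2307]); n=np.array([-.49898,-.0062,.86659]); ax=np.array([.86653,.01076,.49901]); yy=np.array([-.01242,.99992,0])
C=o+ax*.670+yy*.361+n*.015
Rg=R.from_matrix(np.c_[-ax,yy,-n])   # grasp orientation
yaw=np.radians(-9.9); px=np.array([np.cos(yaw),np.sin(yaw),0]); py=np.array([-np.sin(yaw),np.cos(yaw),0])
def go(Rt,pt):
    s=env.get_state(); R0=rot(s["orientation"]); p0=np.array(s["tcp_pos"])
    print("turn",(R0.inv()*Rt).as_rotvec(degrees=True).round(2),"shift_cm",(R0.inv().apply(np.array(pt)-p0)*100).round(2),"t",s["clock"],"F",np.array(s["wrist_force"]).round(1),"gap",round(s["finger_gap"],4),"grip",s["grip_force"])
E
python3 - <<'E'
from h import *
c=env.get_calibration("wrist"); s=env.get_state(); R0=rot(s["orientation"])
print("cam in tool",R0.inv().apply(np.array(c["origin"])-s["tcp_pos"]), R0.as_matrix().round(2).tolist())
print(C); tip=C-n*.015
go(Rg,tip+n*.13-ax*.0)
go(Rg,tip+n*.16-ax*.08)
E
```

```text
cam in tool [ 0.0793082   0.00091049 -0.14126608] [[-0.95, 0.32, -0.0], [0.32, 0.95, -0.0], [0.0, -0.0, -1.0]]
[0.56860678 0.36808732 0.11663555]
turn [ -5.08 -29.68 -18.63] shift_cm [-36.93  -6.47   1.42] t 0.1 F [0.3 0.5 0.2] gap 0.0854 grip 0.0
turn [ -5.08 -29.68 -18.63] shift_cm [-28.97  -9.22   2.82] t 0.1 F [0.3 0.5 0.2] gap 0.0854 grip 0.0
```

Call:
carry_out([
  [[-0.3, -2, -1.2], [-2, -0.6, 0.2], 0],
  [[-1, -6, -3.7], [-6, -1.9, 0.6], 0],
  [[-2, -11.5, -7.2], [-11, -3.5, 1.1], 0],
  [[-3, -17.5, -11], [-17, -5.4, 1.7], 0],
  [[-4, -23.5, -14.7], [-23, -7.3, 2.2], 0],
  [[-4.8, -28, -17.5], [-27.3, -8.7, 2.6], 0],
  [[-5.1, -29.7, -18.6], [-29, -9.2, 2.8], 0],
  [[-5.1, -29.7, -18.6], [-29, -9.2, 2.8], 0],
], force=40)

```text
clock: 1.1
tcp_pos: [0.4272, 0.3654, 0.2024]
orientation: [0.258, -0.005, 0.966, 0.002]
wrist_force: [-0.8, 0.0, 0.7]
finger_gap: 0.0857
grip_force: 0.0
```

```bash
python3 - <<'E'
from h import *
tip=C-n*.015
go(Rg,tip+n*.06); go(Rg,tip)
im,w,d=cloud("wrist"); cv2.imwrite("pics/w1.png",im[:,:,::-1])
hsv=cv2.cvtColor(im,cv2.COLOR_RGB2HSV); H,S=hsv[...,0],hsv[...,1]
g=(H>35)&(H<85)&(S>90)&np.isfinite(w[...,2])
G=w[g]; q=(G-C)@np.c_[ax,yy,n]; m=(abs(q)<[.1,.05,.03]).all(1); q=q[m]; print(len(q),np.percentile(q,[1,5,50,95,99],axis=0).round(4).tolist())
for a in np.arange(-.07,.08,.02):
    k=q[abs(q[:,0]-a)<.01]
    if len(k)>10: print(round(a,2),np.percentile(k[:,1],[1,99]).round(4),np.percentile(k[:,2],[99]).round(4))
E
```

```text
turn [-0.01 -0.02 -0.16] shift_cm [-7.98  0.11  9.98] t 1.1 F [-0.8  0.   0.7] gap 0.0857 grip 0.0
turn [-0.01 -0.02 -0.16] shift_cm [-7.99  0.12 15.98] t 1.1 F [-0.8  0.   0.7] gap 0.0857 grip 0.0
13088 [[-0.0716, -0.0247, -0.0], [-0.0667, -0.022, 0.0043], [-0.0104, 0.0049, 0.0101], [0.0572, 0.0294, 0.0129], [0.0666, 0.0322, 0.0135]]
-0.07 [-0.0229  0.0308] [0.0124]
-0.05 [-0.0248  0.0321] [0.0136]
-0.03 [-0.025   0.0323] [0.0136]
-0.01 [-0.0248  0.0323] [0.0136]
0.01 [-0.0248  0.0323] [0.0135]
0.03 [-0.0247  0.0325] [0.0136]
0.05 [-0.0246  0.0322] [0.0134]
0.07 [-0.0223  0.0302] [0.0117]
```

View pics/w1.png

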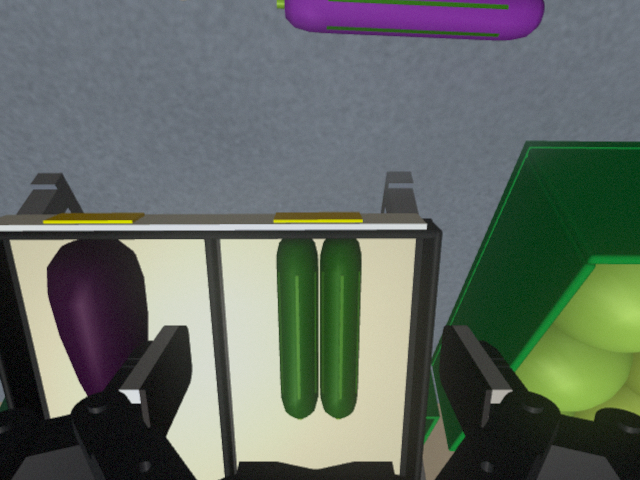

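The wrist view shows the pair at columns 277–360, rows 238–417. It is centred between the open fingers (165 and 470) to within a few mm, and there is room on both sides in the bay.

Call:
carry_out([
  [[0, 0, 0], [-1, 0, 1], 0],
  [[0, 0, 0], [-3, 0.2, 3], 0],
  [[0, 0, 0], [-5, 0.3, 5.5], 0],
  [[0, 0, 0], [-7, 0.4, 8], 0],
  [[0, 0, 0], [-8, 0.4, 9.5], 0],
  [[0, 0, 0], [-8, 0.4, 10], 0],
  [[0, 0, 0], [-8, 0.4, 10], 0],
  [[0, 0, 0], [-8, 0.4, 10], 0],
])

```text
clock: 2.15
tcp_pos: [0.5461, 0.3728, 0.1571]
orientation: [0.259, -0.006, 0.966, 0.003]
wrist_force: [-0.3, 0.3, -0.1]
finger_gap: 0.0854
grip_force: 0.0
```

```bash
python3 - <<'E'
from h import *
go(Rg,C-n*.015+yy*.003)
s=env.get_state(); R0=rot(s["orientation"])
im,w,d=cloud("wrist"); cv2.imwrite("pics/w2.png",im[:,:,::-1])
hsv=cv2.cvtColor(im,cv2.COLOR_RGB2HSV); H,S,V=hsv[...,0],hsv[...,1],hsv[...,2]
T=R0.inv().apply((w-s["tcp_pos"]).reshape(-1,3)).reshape(w.shape)
f=np.isfinite(w[...,2])&(T[...,2]<.025)&(abs(T[...,0])<.03)
for sg in(1,-1):
    k=T[f&(T[...,1]*sg>.03)&(T[...,1]*sg<.07)]; print("finger",len(k),np.percentile(k,[1,50,99],axis=0).round(4).tolist())
g=(H>35)&(H<85)&(S>90)&np.isfinite(w[...,2])&(abs(T[...,1])<.05)&(T[...,2]>.02)&(T[...,2]<.08)
k=T[g]; 
for a in np.arange(-.03,.09,.02):
    j=k[abs(k[:,0]-a)<.01]; 
    if len(j)>10: print(round(a,2),np.percentile(j[:,1],[1,99]).round(4),j[:,2].min().round(4))
fl=np.isfinite(w[...,2])&(S<90)&(V>150)&(abs(T[...,1])<.07)&(T[...,2]>.03)&(T[...,2]<.1); print("floor z",np.median(T[fl],0))
E
```

```text
turn [ 0.12  0.07 -0.04] shift_cm [ 0.08 -0.21  6.13] t 2.15 F [-0.3  0.3 -0.1] gap 0.0854 grip 0.0
finger 17411 [[-0.0078, 0.0307, -0.0825], [0.0121, 0.0483, -0.0634], [0.0188, 0.0689, -0.0159]]
finger 16420 [[-0.008, -0.0663, -0.0822], [0.0118, -0.0458, -0.0623], [0.0187, -0.0305, -0.0157]]
-0.03 [-0.0304  0.0261] 0.0323
-0.01 [-0.0305  0.0261] 0.0322
0.01 [-0.0305  0.026 ] 0.0312
0.03 [-0.0307  0.026 ] 0.0321
0.05 [-0.0306  0.0252] 0.0318
0.07 [-0.0296  0.0225] 0.0323
floor z [-0.00828621  0.00584763  0.06312019]
```

View pics/w2.png

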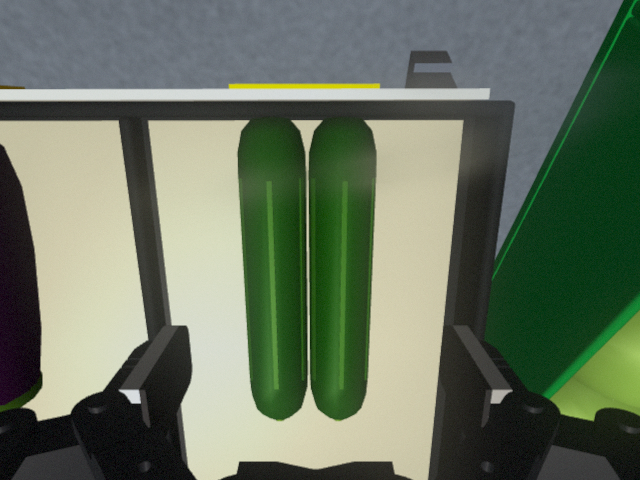

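The close view shows the pair at columns 240–375, with the finger pads at 189 and 453. The pair sits about 2.5 mm towards tool −y. The open tips are 15 mm short of the TCP and the floor is 63 mm away.

Call:
carry_out([
  [[0, 0, 0], [0, -0.25, 0.5], 0],
  [[0, 0, 0], [0, -0.25, 2], 0],
  [[0, 0, 0], [0, -0.25, 3.5], 0],
  [[0, 0, 0], [0.1, -0.25, 5], 0],
  [[0, 0, 0], [0.1, -0.25, 6.2], 0],
  [[0, 0, 0], [0.1, -0.25, 6.7], 0],
  [[0, 0, 0], [0.1, -0.25, 6.9], 0],
  [[0, 0, 0], [0.1, -0.25, 6.9], 0],
])

```text
clock: 3.2
tcp_pos: [0.5806, 0.3706, 0.0967]
orientation: [0.259, -0.006, 0.966, 0.003]
wrist_force: [0.6, 0.1, 0.3]
finger_gap: 0.0856
grip_force: 0.0
```

Call:
carry_out([
  [[0, 0, 0], [0, 0, 0], 20],
  [[0, 0, 0], [0, 0, 0], 40],
  [[0, 0, 0], [0, 0, 0], 55],
  [[0, 0, 0], [0, 0, 0], 70],
  [[0, 0, 0], [0, 0, 0], 85],
  [[0, 0, 0], [0, 0, 0], 100],
  [[0, 0, 0], [0, 0, 0], 110],
  [[0, 0, 0], [0, 0, 0], 120],
], force=40)

```text
clock: 4.2
tcp_pos: [0.5801, 0.3706, 0.0985]
orientation: [0.26, -0.006, 0.966, 0.003]
wrist_force: [-10.2, -2.7, 13.2]
finger_gap: 0.0578
grip_force: 46.2
```

```bash
python3 - <<'E'
from h import *
go(Rg,C-n*.015+yy*.003)
s=env.get_state(); R0=rot(s["orientation"])
im,w,d=cloud("wrist"); cv2.imwrite("pics/w3.png",im[:,:,::-1])
T=R0.inv().apply((w-s["tcp_pos"]).reshape(-1,3)).reshape(w.shape)
f=np.isfinite(w[...,2])&(abs(T[...,0])<.02)&(im.max(-1)<70)
for sg in(1,-1):
    k=T[f&(T[...,1]*sg>.026)&(T[...,1]*sg<.05)]; print("finger",len(k),np.percentile(k,[1,50,99],axis=0).round(4).tolist())
E
```

```text
turn [ 0.09  0.17 -0.06] shift_cm [ 0.09  0.07 -0.64] t 4.2 F [-10.2  -2.7  13.2] gap 0.0578 grip 46.15253004594706
finger 10333 [[-0.0121, 0.0261, -0.082], [0.0121, 0.0339, -0.0548], [0.0191, 0.0498, -0.0154]]
finger 11163 [[-0.0073, -0.0499, -0.0794], [0.0096, -0.0388, -0.0565], [0.0188, -0.0263, -0.0167]]
```

View pics/w3.png

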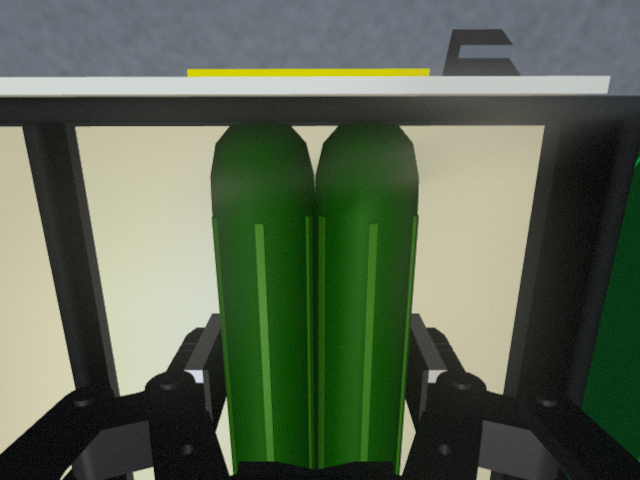

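The pair is held between the pads. The cucumbers are at columns 213–315 and 317–418 and touch each other, and the fingertips press lightly on the floor. I'll check their heights from depth, because the opening of 57.8 mm is a bit small.

```bash
cat >> h.py <<'E'
def heights(cam="wrist"):
    s=env.get_state(); R0=rot(s["orientation"]); im,w,d=cloud(cam)
    hsv=cv2.cvtColor(im,cv2.COLOR_RGB2HSV); H,S=hsv[...,0],hsv[...,1]
    T=R0.inv().apply((w-s["tcp_pos"]).reshape(-1,3)).reshape(w.shape)
    g=(H>35)&(H<85)&(S>90)&np.isfinite(w[...,2])&(abs(T[...,1])<.045)&(T[...,2]>-.05)&(T[...,2]<.03)
    for sg in(-1,1):
        for a in(.02,.03,.04,.05,.06,.07):
            m=g&(abs(T[...,0]-a)<.005)&(T[...,1]*sg>.003); k=T[m]
            if len(k)<20: continue
            top=np.percentile(k[:,2],3); e=np.percentile(sg*k[:,1],99)
            print(sg,a,len(k),"top z",top.round(4),"y at top",np.median(k[k[:,2]<top+.001,1]).round(4),"edge",e.round(4))
    return im
E
python3 - <<'E'
from h import *
heights()
E
```

```text
-1 0.02 2495 top z -0.0345 y at top -0.0133 edge 0.0267
-1 0.03 2693 top z -0.0345 y at top -0.0134 edge 0.0268
-1 0.04 2921 top z -0.0346 y at top -0.0134 edge 0.0268
-1 0.05 3189 top z -0.0345 y at top -0.0134 edge 0.0268
-1 0.06 3350 top z -0.034 y at top -0.0137 edge 0.0261
-1 0.07 3249 top z -0.0324 y at top -0.0137 edge 0.0252
1 0.02 2755 top z -0.0344 y at top 0.0158 edge 0.0292
1 0.03 2955 top z -0.0344 y at top 0.0159 edge 0.029
1 0.04 3204 top z -0.0346 y at top 0.0159 edge 0.029
1 0.05 3469 top z -0.0344 y at top 0.0158 edge 0.0289
1 0.06 3455 top z -0.0339 y at top 0.0157 edge 0.0278
1 0.07 2956 top z -0.0325 y at top 0.0157 edge 0.0231
```

Both are at equal height and level with the grasp point, so the grip is sound. Lift square to the floor, then back out from under the bar.

Call:
carry_out([
  [[0, 0, 0], [0, 0, -0.3], 130],
  [[0, 0, 0], [0, 0, -0.8], 130],
  [[0, 0, 0], [0, 0, -1.6], 130],
  [[0, 0, 0], [0, 0, -2.6], 130],
  [[0, 0, 0], [0, 0, -3.6], 130],
  [[0, 0, 0], [0, 0, -4.4], 130],
  [[0, 0, 0], [0, 0, -4.8], 130],
  [[0, 0, 0], [0, 0, -5], 130],
], force=50)

```text
clock: 5.3
tcp_pos: [0.5552, 0.3702, 0.14]
orientation: [0.259, -0.006, 0.966, 0.003]
wrist_force: [-0.5, 0.3, -1.5]
finger_gap: 0.057
grip_force: 54.2
```

```bash
python3 - <<'E'
from h import *
heights()
s=env.get_state(); p=np.array(s["tcp_pos"]); 
go(Rg,p+np.array([-.15,0,0.0])); go(Rg,p+np.array([-.17,-.0,.1]))
E
```

```text
-1 0.02 2480 top z -0.0344 y at top -0.0133 edge 0.0268
-1 0.03 2706 top z -0.0343 y at top -0.0134 edge 0.0267
-1 0.04 2931 top z -0.0344 y at top -0.0134 edge 0.0268
-1 0.05 3171 top z -0.0344 y at top -0.0135 edge 0.0268
-1 0.06 3362 top z -0.0339 y at top -0.0137 edge 0.026
-1 0.07 3228 top z -0.0323 y at top -0.0138 edge 0.0253
1 0.02 2751 top z -0.0342 y at top 0.0159 edge 0.0291
1 0.03 2959 top z -0.0343 y at top 0.0158 edge 0.0289
1 0.04 3184 top z -0.0343 y at top 0.0157 edge 0.0289
1 0.05 3471 top z -0.0342 y at top 0.0158 edge 0.0289
1 0.06 3423 top z -0.0338 y at top 0.0157 edge 0.0277
1 0.07 2759 top z -0.0323 y at top 0.0157 edge 0.0219
turn [ 0.1   0.07 -0.07] shift_cm [12.99  0.18 -7.5 ] t 5.35 F [-0.7 -0.6 -2.1] gap 0.0573 grip 54.24971703439951
turn [ 0.1   0.07 -0.07] shift_cm [  9.72   0.23 -17.16] t 5.35 F [-0.7 -0.6 -2.1] gap 0.0573 grip 54.24971703439951
```

Call:
carry_out([
  [[0, 0, 0], [0.5, 0, -0.3], 130],
  [[0, 0, 0], [1.8, 0, -1], 130],
  [[0, 0, 0], [4, 0, -2.3], 130],
  [[0, 0, 0], [6.5, 0.1, -3.8], 130],
  [[0, 0, 0], [9.2, 0.1, -5.3], 130],
  [[0, 0, 0], [11.5, 0.2, -6.6], 130],
  [[0, 0, 0], [12.7, 0.2, -7.3], 130],
  [[0, 0, 0], [13, 0.2, -7.5], 130],
])

```text
clock: 6.35
tcp_pos: [0.4044, 0.3704, 0.1397]
orientation: [0.259, -0.006, 0.966, 0.003]
wrist_force: [-0.2, -0.4, -1.8]
finger_gap: 0.0576
grip_force: 54.2
```

```bash
cat >> h.py <<'E'
def down(a):  # upright tool, x axis pointing at azimuth a+180
    x=-np.array([np.cos(a),np.sin(a),0]); z=np.array([0,0,-1.]); return R.from_matrix(np.c_[x,np.cross(z,x),z])
E
python3 - <<'E'
from h import *
go(down(0),[.45,.25,.26])
# place target
z=np.load("top.npz"); w=z["w"]; v,u=np.mgrid[0:480,0:640]
m=(u>375)&(u<525)&(v>95)&(v<195)&(w[...,2]>.1)&(w[...,2]<.125); P=w[m]
A=np.c_[P[:,:2],np.ones(len(P))]; c=np.linalg.lstsq(A,P[:,2],rcond=None)[0]; print("platter plane",c,(P[:,2]-A@c).std(), "z at place",c@[.62,-.2,1])
E
```

```text
turn [ 0.3  30.    0.71] shift_cm [ -9.84 -12.07  -8.24] t 6.35 F [-0.2 -0.4 -1.8] gap 0.0576 grip 54.23848684877157
platter plane [ 0.0013272  -0.00101698  0.10994083] 0.001867367386015401 z at place 0.1109670968355
```

```bash
python3 - <<'E'
from h import *
go(down(0),[.38,.24,.26])
E
```

```text
turn [ 0.3  30.    0.71] shift_cm [ -3.76 -12.98 -11.75] t 6.35 F [-0.2 -0.4 -1.8] gap 0.0576 grip 54.23848684877157
```

Call:
carry_out([
  [[0, 1, 0], [-0.1, -0.4, -0.4], 130],
  [[0, 4, 0.1], [-0.5, -1.7, -1.6], 130],
  [[0.1, 9, 0.2], [-1.1, -3.9, -3.5], 130],
  [[0.2, 15, 0.4], [-1.9, -6.5, -5.9], 130],
  [[0.2, 21, 0.5], [-2.7, -9.1, -8.2], 130],
  [[0.3, 26, 0.6], [-3.3, -11.3, -10.2], 130],
  [[0.3, 29, 0.7], [-3.7, -12.6, -11.4], 130],
  [[0.3, 30, 0.7], [-3.8, -13, -11.7], 130],
])

```text
clock: 7.35
tcp_pos: [0.3835, 0.2389, 0.261]
orientation: [0.001, 0.002, 1.0, 0.001]
wrist_force: [0.7, -1.2, -3.3]
finger_gap: 0.0574
grip_force: 54.2
```

```bash
python3 - <<'E'
from h import *
a=np.radians(-9.9)
go(down(a),[.50,-.0,.24]);go(down(a),[.61,-.195,.20])
E
```

```text
turn [0.07 0.1  9.66] shift_cm [-11.74 -23.85   2.1 ] t 7.35 F [ 0.7 -1.2 -3.3] gap 0.0574 grip 54.197492972016335
turn [0.07 0.1  9.66] shift_cm [-22.82 -43.3    6.1 ] t 7.35 F [ 0.7 -1.2 -3.3] gap 0.0574 grip 54.197492972016335
```

Call:
carry_out([
  [[0, 0, 0.3], [0, -0.8, 0], 130],
  [[0, 0, 1], [-0.2, -3, 0], 130],
  [[0, 0, 2], [-0.6, -6.5, 0], 130],
  [[0, 0, 3.5], [-1.6, -11, 0.3], 130],
  [[0, 0, 5], [-3.5, -15.5, 0.6], 130],
  [[0.1, 0.1, 6.5], [-6, -20, 1], 130],
  [[0.1, 0.1, 8], [-9, -24.5, 1.5], 130],
  [[0.1, 0.1, 9], [-12, -28.5, 2], 130],
])

```text
clock: 8.35
tcp_pos: [0.5013, -0.0467, 0.2391]
orientation: [-0.001, 0.079, 0.997, -0.001]
wrist_force: [0.8, 0.1, -1.8]
finger_gap: 0.0579
grip_force: 54.2
```

```bash
python3 - <<'E'
from h import *
a=np.radians(-9.9)
go(down(a),[.61,-.195,.18])
E
```

```text
turn [-0.11 -0.07  0.81] shift_cm [-13.08 -12.92   5.92] t 8.35 F [ 0.8  0.1 -1.8] gap 0.0579 grip 54.21224523335695
```

Call:
carry_out([
  [[0, 0, 0.2], [-1.2, -1.2, 0.3], 130],
  [[0, 0, 0.4], [-3.4, -3.4, 1], 130],
  [[0, 0, 0.5], [-6, -6, 2], 130],
  [[0, 0, 0.6], [-8.8, -8.7, 3.3], 130],
  [[0, 0, 0.7], [-11, -11, 4.5], 130],
  [[-0.1, -0.1, 0.8], [-12.5, -12.4, 5.5], 130],
  [[-0.1, -0.1, 0.8], [-13, -12.9, 5.9], 130],
  [[-0.1, -0.1, 0.8], [-13, -12.9, 5.9], 130],
])

```text
clock: 9.35
tcp_pos: [0.6085, -0.1926, 0.1804]
orientation: [-0.001, 0.086, 0.996, 0.0]
wrist_force: [-1.1, 0.6, -2.1]
finger_gap: 0.0574
grip_force: 54.3
```

```bash
python3 - <<'E'
from h import *
a=np.radians(-9.9)
im=heights()
go(down(a),[.61,-.195,.12]); go(down(a),[.61,-.195,.1065])
s=env.get_state(); R0=rot(s["orientation"])
for cam in("wrist","top"):
    im,w,d=cloud(cam); S=cv2.cvtColor(im,cv2.COLOR_RGB2HSV)[...,1]
    m=np.isfinite(w[...,2])&(S<60)&(abs(w[...,2]-.112)<.012)&(np.hypot(w[...,0]-.60,w[...,1]+.2)<.13); print(cam,"platter z",m.sum(),np.percentile(w[m][:,2],[10,50,90]))
E
```

```text
-1 0.02 2487 top z -0.0343 y at top -0.0132 edge 0.0266
-1 0.03 2719 top z -0.0343 y at top -0.0133 edge 0.0267
-1 0.04 2908 top z -0.0344 y at top -0.0133 edge 0.0268
-1 0.05 3188 top z -0.0343 y at top -0.0134 edge 0.0268
-1 0.06 3439 top z -0.0338 y at top -0.0137 edge 0.0265
-1 0.07 3228 top z -0.0321 y at top -0.0135 edge 0.0252
1 0.02 2758 top z -0.0342 y at top 0.016 edge 0.0291
1 0.03 2941 top z -0.0342 y at top 0.0159 edge 0.0289
1 0.04 3199 top z -0.0343 y at top 0.0159 edge 0.029
1 0.05 3480 top z -0.0342 y at top 0.0158 edge 0.0289
1 0.06 3452 top z -0.0337 y at top 0.0157 edge 0.0278
1 0.07 2940 top z -0.0321 y at top 0.0157 edge 0.0231
turn [ 0.03 -0.02  0.08] shift_cm [-0.19 -0.24  6.1 ] t 9.4 F [ 0.4 -0.3 -0.9] gap 0.0576 grip 54.252737648785114
turn [ 0.03 -0.02  0.08] shift_cm [-0.19 -0.24  7.45] t 9.4 F [ 0.4 -0.3 -0.9] gap 0.0576 grip 54.252737648785114
wrist platter z 86291 [0.10821572 0.10909234 0.11080358]
top platter z 4529 [0.10871499 0.11107526 0.11364479]
```

Call:
carry_out([
  [[0, 0, 0], [0, 0, 0.5], 130],
  [[0, 0, 0], [0, 0, 1.8], 130],
  [[0, 0, 0], [0, 0, 3.3], 130],
  [[0, 0, 0], [0, 0, 4.8], 130],
  [[0, 0, 0], [0, 0, 6], 130],
  [[0, 0, 0], [0, 0, 6.7], 130],
  [[0, 0, 0], [0, 0, 7], 130],
  [[0, 0, 0], [0, 0, 7.1], 130],
])

```text
clock: 10.5
tcp_pos: [0.6092, -0.1934, 0.1099]
orientation: [0.0, 0.086, 0.996, -0.0]
wrist_force: [-0.8, -0.4, -1.6]
finger_gap: 0.0573
grip_force: 54.3
```

Call:
carry_out([
  [[0, 0, 0], [0, 0, 0.05], 130],
  [[0, 0, 0], [0, 0, 0.1], 130],
  [[0, 0, 0], [0, 0, 0.15], 130],
  [[0, 0, 0], [0, 0, 0.2], 130],
  [[0, 0, 0], [0, 0, 0.25], 130],
  [[0, 0, 0], [0, 0, 0.3], 130],
  [[0, 0, 0], [0, 0, 0.3], 130],
  [[0, 0, 0], [0, 0, 0.3], 130],
])

```text
clock: 11.5
tcp_pos: [0.609, -0.1933, 0.1067]
orientation: [0.0, 0.086, 0.996, 0.0]
wrist_force: [-0.3, 0.5, -2.9]
finger_gap: 0.0581
grip_force: 54.3
```

Call:
carry_out([
  [[0, 0, 0], [0, 0, 0.03], 130],
  [[0, 0, 0], [0, 0, 0.06], 130],
  [[0, 0, 0], [0, 0, 0.09], 130],
  [[0, 0, 0], [0, 0, 0.12], 130],
  [[0, 0, 0], [0, 0, 0.15], 130],
  [[0, 0, 0], [0, 0, 0.15], 130],
  [[0, 0, 0], [0, 0, 0.15], 130],
  [[0, 0, 0], [0, 0, 0.15], 130],
])

```text
clock: 12.5
tcp_pos: [0.6093, -0.1934, 0.1057]
orientation: [0.0, 0.086, 0.996, -0.0]
wrist_force: [-0.1, 0.7, 2.6]
finger_gap: 0.0574
grip_force: 56.7
```

Contact with the platter (about 4.6 N). Release slowly.

Call:
carry_out([
  [[0, 0, 0], [0, 0, 0], 95],
  [[0, 0, 0], [0, 0, 0], 85],
  [[0, 0, 0], [0, 0, 0], 78],
  [[0, 0, 0], [0, 0, 0], 72],
  [[0, 0, 0], [0, 0, 0], 60],
  [[0, 0, 0], [0, 0, 0], 40],
  [[0, 0, 0], [0, 0, 0], 20],
  [[0, 0, 0], [0, 0, 0], 0],
], force=20)

```text
clock: 13.5
tcp_pos: [0.609, -0.1933, 0.1052]
orientation: [0.0, 0.086, 0.996, 0.0]
wrist_force: [-0.7, 1.0, 0.1]
finger_gap: 0.0853
grip_force: 0.0
```

Call:
carry_out([
  [[0, 0, 0], [0, 0, 0], 0],
  [[0, 0, 0], [0, 0, 0], 0],
  [[0, 0, 0], [0, 0, -0.5], 0],
  [[0, 0, 0], [0, 0, -1.5], 0],
  [[0, 0, 0], [0, 0, -3], 0],
  [[0, 0, 0], [0, 0, -5.5], 0],
  [[0, 0, 0], [0, 0, -8], 0],
  [[0, 0, 0], [0, 0, -10], 0],
])

```text
clock: 14.5
tcp_pos: [0.6095, -0.1935, 0.2079]
orientation: [0.001, 0.086, 0.996, -0.0]
wrist_force: [0.1, 0.1, 0.2]
finger_gap: 0.0856
grip_force: 0.0
```

```bash
python3 - <<'E'
from h import *
im,w,d=cloud("wrist"); cv2.imwrite("pics/w4.png",im[:,:,::-1])
t=np.radians(20); nk=-px*np.sin(t)+np.array([0,0,np.cos(t)])
hsv=cv2.cvtColor(im,cv2.COLOR_RGB2HSV); H,S=hsv[...,0],hsv[...,1]
for c,lab in((np.array([.4365,-.2045]),"green"),(np.array([.426,-.265]),"red")):
    m=np.isfinite(w[...,2])&(S>120)&(((H>40)&(H<80)) if lab=="green" else ((H<8)|(H>172)))&(np.hypot(*(w[...,:2]-c).transpose(2,0,1))<.04)
    if m.sum()>50: print(lab,m.sum(),np.median(w[m],0),(w[m].min(0)+w[m].max(0))/2)
Rk=R.from_matrix(np.c_[np.cross(py,-nk),py,-nk]); print(Rk.as_matrix())
K=np.array([.4365,-.2045,.082]); go(Rk,K+nk*.06)
E
```

```text
[[-9.25699964e-01  1.71929100e-01  3.36927233e-01]
 [ 1.61560507e-01  9.85109326e-01 -5.88032155e-02]
 [-3.42020143e-01 -3.46944695e-18 -9.39692621e-01]]
turn [ -0.09 -19.63   0.06] shift_cm [19.06 -4.    7.12] t 14.55 F [ 0.6 -0.7  2.3] gap 0.0853 grip 0.0
```

View pics/w4.png

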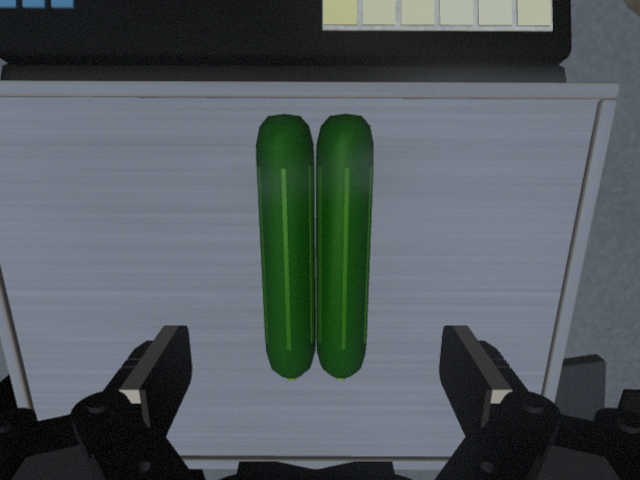

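Both cucumbers lie flat and side by side, at columns 258–373, rows 115–378, well inside the rim. Next the green key: close the fingers and move above it.

Call:
carry_out([
  [[0, -1, 0], [1, -0.3, 0], 0],
  [[0, -4, 0], [4, -1, 0], 60],
  [[0, -8, 0], [8, -2, 0], 120],
  [[0, -12, 0], [12, -3, 0], 180],
  [[0, -16, 0], [16, -3.7, 1], 255],
  [[0, -18.5, 0], [18.3, -4, 3], 255],
  [[-0.1, -19.6, 0], [19, -4, 5], 255],
  [[-0.1, -19.6, 0], [19, -4, 6], 255],
])

```text
clock: 15.55
tcp_pos: [0.4138, -0.1998, 0.1448]
orientation: [0.17, 0.085, 0.982, -0.014]
wrist_force: [0.3, 0.3, -0.2]
finger_gap: 0.0001
grip_force: 0.0
```

```bash
cat > k.py <<'E'
from h import *
t=np.radians(20); nk=-px*np.sin(t)+np.array([0,0,np.cos(t)]); Rk=R.from_matrix(np.c_[np.cross(py,-nk),py,-nk])
K=np.array([.4365,-.2045,.082])
E
python3 - <<'E'
from k import *
im,w,d=cloud("wrist"); cv2.imwrite("pics/w5.png",im[:,:,::-1])
hsv=cv2.cvtColor(im,cv2.COLOR_RGB2HSV); H,S=hsv[...,0],hsv[...,1]
B=np.c_[px,py,np.cross(px,py)]
for src in("wrist","top","scene"):
  if src!="wrist":
    im,w,d=cloud(src); hsv=cv2.cvtColor(im,cv2.COLOR_RGB2HSV); H,S=hsv[...,0],hsv[...,1]
  for c,lab in((np.array([.4365,-.2045]),"green"),(np.array([.426,-.265]),"red")):
    m=np.isfinite(w[...,2])&(S>120)&(((H>40)&(H<80)) if lab=="green" else ((H<8)|(H>172)))&(np.hypot(*(w[...,:2]-c).transpose(2,0,1))<.035)&(abs((w-K)@nk)<.004)
    if m.sum()>50: q=(w[m]-K)@np.c_[np.cross(py,nk),py,nk]; print(src,lab,m.sum(),"lo",np.percentile(q,2,axis=0).round(4),"hi",np.percentile(q,98,axis=0).round(4),"med",np.median(q,0).round(4))
go(Rk,K+nk*.03);go(Rk,K)
E
```

```text
wrist green 2908 lo [-0.0173 -0.0109 -0.0036] hi [ 0.0101  0.0169 -0.0007] med [-0.0042  0.003  -0.0021]
wrist red 2917 lo [-0.0173 -0.0724 -0.0037] hi [ 0.0102 -0.0447 -0.0006] med [-0.0042 -0.0582 -0.002 ]
top green 189 lo [-0.0154 -0.0136 -0.003 ] hi [0.0129 0.0149 0.0038] med [-0.0011  0.0007  0.0004]
top red 193 lo [-0.0152 -0.076  -0.0031] hi [ 0.0128 -0.0469  0.0038] med [-0.0007 -0.0612  0.001 ]
scene green 87 lo [-0.0149 -0.012  -0.0038] hi [0.0154 0.0153 0.    ] med [ 0.0015  0.0022 -0.0017]
scene red 86 lo [-0.0156 -0.0733 -0.0038] hi [ 0.0142 -0.0462  0.0004] med [ 0.0017 -0.0601 -0.0016]
turn [ 0.11 -0.38  0.04] shift_cm [ 0.15 -0.04  3.71] t 15.7 F [-0.   0.2  0.3] gap -0.0002 grip 0.0
turn [ 0.11 -0.38  0.04] shift_cm [ 0.13 -0.05  6.71] t 15.7 F [-0.   0.2  0.3] gap -0.0002 grip 0.0
```

View pics/w5.png

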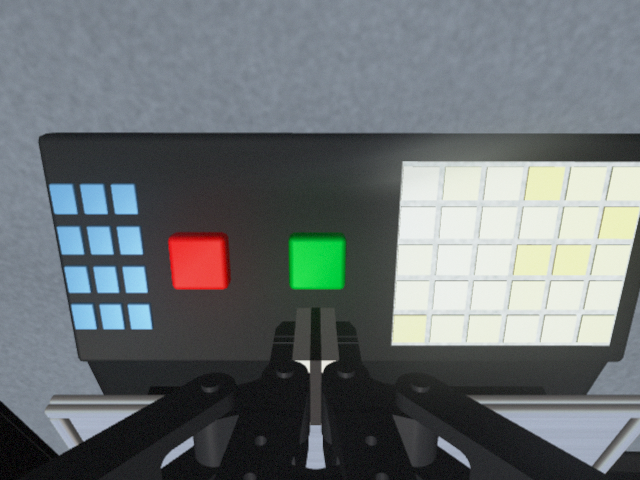

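The green key is at (317,262), directly under the closed fingers (317). The red key is clear at (199,262).

Call:
carry_out([
  [[0, 0, 0], [0.3, 0.1, 1], 255],
  [[0, 0, 0], [0.3, 0.1, 2.5], 255],
  [[0, 0, 0], [0.3, 0.1, 4], 255],
  [[0, 0, 0], [0.3, 0.1, 5.2], 255],
  [[0, 0, 0], [0.3, 0.1, 6], 255],
  [[0, 0, 0], [0.3, 0.1, 6.4], 255],
  [[0, 0, 0], [0.3, 0.1, 6.5], 255],
  [[0, 0, 0], [0.3, 0.1, 6.5], 255],
])

```text
clock: 16.7
tcp_pos: [0.434, -0.2025, 0.0833]
orientation: [0.17, 0.085, 0.982, -0.014]
wrist_force: [-0.3, 0.9, -0.0]
finger_gap: -0.0002
grip_force: 0.0
```

Call:
carry_out([
  [[0, 0, 0], [0, 0, 0.1], 255],
  [[0, 0, 0], [0, 0, 0.2], 255],
  [[0, 0, 0], [0, 0, 0.3], 255],
  [[0, 0, 0], [0, 0, 0.4], 255],
  [[0, 0, 0], [0, 0, 0.5], 255],
  [[0, 0, 0], [0, 0, 0.6], 255],
  [[0, 0, 0], [0, 0, 0.6], 255],
  [[0, 0, 0], [0, 0, 0.6], 255],
])

```text
clock: 17.7
tcp_pos: [0.436, -0.2028, 0.0775]
orientation: [0.17, 0.085, 0.982, -0.014]
wrist_force: [-1.0, -0.5, 3.1]
finger_gap: -0.0
grip_force: 1.8
```

Call:
carry_out([
  [[0, 0, 0], [0, 0, 0.1], 255],
  [[0, 0, 0], [0, 0, 0.2], 255],
  [[0, 0, 0], [0, 0, 0.25], 255],
  [[0, 0, 0], [0, 0, 0.3], 255],
  [[0, 0, 0], [0, 0, 0.35], 255],
  [[0, 0, 0], [0, 0, 0.35], 255],
  [[0, 0, 0], [0, 0, 0.35], 255],
  [[0, 0, 0], [0, 0, 0.35], 255],
])

```text
clock: 18.7
tcp_pos: [0.4366, -0.203, 0.0759]
orientation: [0.17, 0.085, 0.982, -0.014]
wrist_force: [-17.2, 5.3, 31.0]
finger_gap: 0.0
grip_force: 17.6
```

That is the hard stop, so the key is fully down. Release and retreat.

Call:
carry_out([
  [[0, 0, 0], [0, 0, -0.3], 255],
  [[0, 0, 0], [0, 0, -0.8], 255],
  [[0, 0, 0], [0, 0, -1.5], 255],
  [[0, 0, 0], [0, 0, -3], 255],
  [[0, 0, 0], [0, 0, -5], 255],
  [[0, 0, 0], [0, 0, -7.5], 255],
  [[0, 0, 0], [0, 0, -10], 255],
  [[0, 0, 0], [0, 0, -11], 255],
])

```text
clock: 19.7
tcp_pos: [0.4006, -0.1969, 0.1787]
orientation: [0.17, 0.085, 0.982, -0.014]
wrist_force: [0.5, -0.3, 0.0]
finger_gap: -0.0002
grip_force: 0.0
```

```bash
python3 - <<'E'
from k import *
for src in("wrist","scene"):
    im,w,d=cloud(src); hsv=cv2.cvtColor(im,cv2.COLOR_RGB2HSV); H,S=hsv[...,0],hsv[...,1]
    for c,lab in((np.array([.4365,-.2045]),"green"),(np.array([.426,-.265]),"red")):
        m=np.isfinite(w[...,2])&(S>120)&(((H>40)&(H<80)) if lab=="green" else ((H<8)|(H>172)))&(np.hypot(*(w[...,:2]-c).transpose(2,0,1))<.035)
        if m.sum()>20: print(src,lab,m.sum(),np.median((w[m]-K)@nk))
cv2.imwrite("pics/s2.png",im[:,:,::-1])
E
```

```text
wrist green 2444 -0.0009240588892931872
wrist red 2585 -0.0008814549372960625
scene green 154 -0.003162188295134952
scene red 168 -0.0038822867207803586
```

View pics/s2.png

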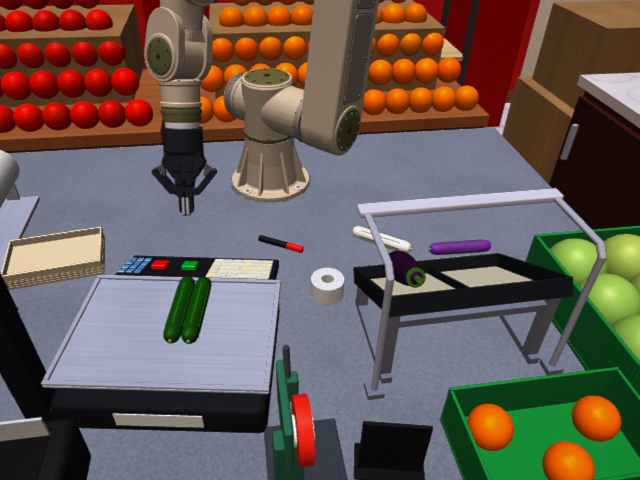

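The scene view shows both cucumbers on the platter at (178,310) and (197,310). The green key is back up, level with the red one, and the aubergine and label roll are where they were.

```bash
python3 -c "
from workcell import env
print(env.hand_in())"
```

```text
the job is handed in; nothing more can be done
None
```

Both cucumbers went onto the platter in one grip and lie flat, side by side. I then pressed the green key to its stop (about 36 N at the wrist) and it came back up. The red key, aubergine and label roll were not touched, and I handed the job in at about 20 s.

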